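Hang the slide rack on the drain stand by its slotted plate

ROBOT

A 6-joint arm with a two-finger parallel gripper is mounted at the origin on the work surface. World frame = base frame: x ahead of the robot, y to its left, z up, the work surface at z = 0. Lengths are in m, angles in degrees, forces in N, time in s.
With the tool pointing down it reaches from about 0.375 to 0.9 m from the base axis. Payload 3.1 kg.
Tool frame: the origin (TCP) lies on the centre line of the jaws, within the pads' length; the fingertips stand 25 mm ahead of it and the grasp point (between the pads) lies 6 mm ahead of it; z points along the fingers, y is the line along which they close (so a half turn about z gives the same grasp; the last joint's range is limited). The gripper opens to 87 mm and grips with 3 to 60 N. Pads are 19 mm wide; open, the fingers measure 117 mm over their backs; the gripper's body (75 mm by 190 mm) begins 51 mm behind the grasp point.
Start: joints at [-85.113, 30.224, 82.088, -0, 67.689, -10.227], TCP at [0.163, -0.603, 0.248] pointing down, gripper open.
Joint ranges: [-176.69, 176.69], [-43.24, 126.21], [12.49, 139.97], [-82, 262], [0, 151.66], [-163.58, 163.58]. Speed limits (degrees/s): [159.86, 159.86, 180, 180, 180, 180].

INTERFACE

Orientations are given as a 3x3 rotation matrix whose columns are the frame's x, y, z axes.
In Python, from rig import * gives the robot as it stands.
- The arm moves only by the tool step_arm, never from a script. Its argument "steps" is a list of rows, each a list of 7 numbers: the shift along the tool's x, y, z normalised to -1 to 1, where 1 is 0.3 m, then the turn, a rotation vector about the tool's x, y, z normalised to -1 to 1, where 1 is 45 degrees, then the gripper's target within -1 to 1 (shut at 1, half-way at 0, fully open at -1). A call has 1 to 8 rows; each row is the pose to reach, as a shift and turn from the pose commanded when the call began, along the tool's axes at that moment; what a row does not reach only later rows make up. A row lasts 1/12 s, in which the tool goes at most 41.7 mm and 7.16 degrees, less where a joint would pass 70% of its speed; a pose out of reach is approached as far as the arm can. A call with a number of a shift or a turn outside -1 to 1 is refused whole. A call with a gripper value outside its range is refused whole. The fingers move at their own pace and stop on an object; the grip force is fixed at half the most. Time passes only in rows, so rows that repeat a pose let the fingers close. It gives the time, the measured TCP pose, the force, the opening and the grip force at its end, in the units of the state.
- read_state(): the state, without advancing time (a new reading comes with each control period).
- capture(name): name is "scene" or "top" or "wrist"; returns a dict with "image" (420x560x3 uint8, red, green, blue), "vertical_fov" (degrees; the focal length in pixels is half the picture's height over the tangent of half this angle, whatever the lens; pixels are square), "cx", "cy" (the principal point, pixels), "world_from_camera" (4x4, takes a point from camera to world coordinates); the wrist camera has in their place "T_tool_cam" (4x4, takes a point from camera to tool coordinates, whose origin is the TCP and whose axes are the flange's). Camera axes: x right, y down, z forward; pixel columns grow to the right and rows downward; lengths in m; the calibration is good to about 2 mm. A picture is of the moment at which its call begins: read the wrist's pose just before it. There is no depth.
- hand_in(): hands the job in; it is judged then, once.
The state is a dict: "time_s": time; "joint_positions": joint angles; "qvel": joint speeds; "tau": joint torques, N m; "position": TCP position; "tcp_rot": TCP orientation; "force": force on the tool from outside, world axes, zero at the start; "moment": the same for the moment, N m; "opening": opening from 0.0 (shut) to 1.0 (fully open); "grasp_force": force on a finger pad.
Only numpy, scipy, OpenCV 4.12 (cv2) and the standard library are available. Lean on these libraries where they do the work, as an engineer would, in place of code of your own. Each camera call takes 0.05 s, during which the arm holds its last target. There are 200 camera calls.

TASK

Lift the slide rack with the slotted hanger plate out of its staining dish and hang it to dry on the headed pin of the drain stand: slide the slot sideways over the pin, between the head and the rail, right to its inner end, then let the rack down gently until it hangs on the pin by itself, and let go. The slides are glass, so keep the rack upright and feel your way lightly, never pressing or knocking it against the pin or the stand with more than 12 N, and leave everything else where it stands.

Things in the scene. Friction and masses are not known exactly. Their poses are not given: they have to be found in the camera images.
- rack: slide rack to be hung: steel rack of upright glass slides, 34 mm (x) by 73 mm (y), 80 mm high; above it a bail carries an upright aluminium hanger plate, 5 mm thick (x), 48 mm wide (y), in the rack's middle plane; a black grip tops it, 186 mm high in all. Origin: centre of its underside; z up. A slot is cut into the plate from its +y edge. Weighs 0.25 to 0.45 kg
- rack_grip (a point): centre of the rack's black grip, 168 mm above the rack's underside, axes as body rack. The grip is a block 12 mm thick (x), 48 mm wide (y) and 36 mm high, to be pinched across its thickness from above
- rack_channel (a point): inner end of the slot's level channel, 56 mm below rack_grip; axes as body rack. Channel: 11 mm high (5.5 above, 5.5 below here), open to +y, closed at y = -5 mm by an upright wall. Its upper jaw (with an upright edge up to 40 mm above here) ends at y = 24, its lower jaw at y = 20 mm, both square-ended. Beyond the lower jaw the bail's level shoulder, 14 mm below here, runs on to y = 36 mm
- rack_seat (a point): where the pin's axis lies once the rack hangs: 16 mm straight above rack_channel, 40 mm below rack_grip; axes as body rack. The slot's upright leg is 10 mm wide (5 mm to either side of here) and ends in a flat top 4 mm above here. So the pin goes in along the channel to its end; then the rack is let down 16 mm until the flat top rests on the pin
- pin_mid (a point): where the middle of the headed pin's shank would be, were the pin set at the middle of its sleeve (200 mm above the bench). The pin is a rigid level round steel rod 8 mm thick along x; set by hand, it stands up to 25 mm off this point to either side (y) and up to 5 mm above or below it. Its head (18 mm across, 5 mm thick) faces the robot, 30 mm from here at -x; its clamp is 30 mm away at +x
- pin: the headed pin's unit, fixed, on the left or right half of the rail: a black sleeve 88 mm long on the rail, on it the clamp (28 mm wide, its top 210 mm above the bench) and the pin. Origin: at bench level under the rail and the sleeve's middle, 38 mm from pin_mid towards +x. The pin hardly gives: the held rack pushed 1 mm too far against it makes several newtons
- stand: fixed steel drain stand: drip tray 190 x 340 mm with a rim 16 mm high, two posts, and a level square rail 12 mm thick along y, 200 mm above the bench and 70 mm towards +x from the tray's centre. Nothing on it is higher than 210 mm, save the plain peg's tip (220 mm) and the pin's head (up to 214 mm). Origin: tray's centre, underside
- dish_a: clear glass staining dish in which the slotted rack stands at the start (60 x 90 mm, 60 mm high, open top, walls and floor 4 mm thick; the rack has about 4 mm of room at its ends and 8 mm at its sides). Origin: centre of its underside
- dish_b: an identical glass dish, holding the other rack; not to be moved
- dish_c: an identical glass dish, empty; not to be moved
- wire_rack: a similar steel slide rack with only a thin round wire bail over it (110 mm high) and no plate, standing in dish_b, its top 120 mm above the bench; not the one to hang. Origin: centre of its underside
- peg: fixed clamp on the same rail with a plain white peg, 10 mm thick and 60 mm long, that slopes up towards the robot (-x) and has no head; not the place for the rack. Origin: at bench level under the rail, as for body pin
- tube_rack: bystander: white rack of capped tubes, 80 x 215 mm, 112 mm high
- tip_box: bystander: pipette tip box, 85 x 122 mm, 85 mm high
- petri: bystander: stack of three petri dishes, 90 mm across, 45 mm high
- slide_box: bystander: grey slide storage box, 205 x 170 mm, 35 mm high
- wash_bottle: bystander: white wash bottle with a bent spout, 68 mm across, 200 mm high
- timer: bystander: small bench timer, 60 x 70 mm, 18 mm high
Mind the look-alikes: they are no part of the job. What is shaped like the dish_a but red is not meant.

How it is judged:
By the outcome, as a careful person would: the job done as asked, in the order asked, and still so for the second after the job is handed in, with the robot touching nothing.
It also fails if it takes over 64 s, if anything falls off the work surface, if the arm or the gripper's body presses on something with over 40 N, if the wrist force passes 120 N, or if a joint passes its speed limit or range.

## Working session

There is one attempt and no reset: what is moved stays moved. The work goes in short steps, Python scripts to look and compute and a tool call to move; the robot and the scene stay as the last step left them, time stands still between calls to the robot, and variables do not carry over. Pictures are saved under pics/ and viewed, at most 10 in all, crops included, and the job is handed in when it is done.

Besides the shell and the picture viewer there is one more tool, called by a JSON object that holds its "method" and its "body", one argument or row to a line. step_arm: Moves the arm, as the interface text tells. Scaled input: -1 to 1 covers 0.3 m each way for a shift and 45 degrees each way for a turn. Its arguments: {"type":"object","properties":{"steps":{"type":"array"}},"required":["steps"]}

```bash
ls; mkdir -p pics; cat > h.py <<'E'
from rig import *
import numpy as np, cv2
def save(n,im): cv2.imwrite('pics/'+n+'.png',cv2.cvtColor(im,cv2.COLOR_RGB2BGR))
def cam(c,st=None):
    T=np.array(c.get("world_from_camera")) if "world_from_camera" in c else None
    if T is None:
        W=np.eye(4);W[:3,:3]=np.array(st["tcp_rot"]).reshape(3,3);W[:3,3]=st["position"];T=W@np.array(c["T_tool_cam"])
    f=c["image"].shape[0]/2/np.tan(np.radians(c["vertical_fov"])/2)
    return T,f,c["cx"],c["cy"]
def ray(C,u,v):
    T,f,cx,cy=C; d=T[:3,:3]@np.array([(u-cx)/f,(v-cy)/f,1]); return T[:3,3],d
def onz(C,u,v,z):
    o,d=ray(C,u,v); return o+d*(z-o[2])/d[2]
def proj(C,p):
    T,f,cx,cy=C; q=T[:3,:3].T@(np.array(p)-T[:3,3]); return np.array([cx+f*q[0]/q[2],cy+f*q[1]/q[2]])
def tri(*rs):
    A=0;b=0
    for o,d in rs:
        d=d/np.linalg.norm(d);P=np.eye(3)-np.outer(d,d);A=A+P;b=b+P@o
    return np.linalg.solve(A,b)
E
python3 - <<'E'
from h import *
import pickle
D={}
for n in("scene","top"):
    c=capture(n);D[n]=c;print(n,c["vertical_fov"],c["cx"],c["cy"],np.round(c["world_from_camera"],3).tolist());save(n,c["image"])
pickle.dump(D,open('D.pkl','wb'))
s=read_state();print(s)
save('both',np.vstack([cv2.resize(D[n]["image"],(400,300),interpolation=cv2.INTER_AREA) for n in D]))
E
```

```text
pics
scene 42.86748816185781 277.165041211803 208.0358475453622 [[-0.208, 0.799, -0.565, 1.429], [0.978, 0.162, -0.131, 0.156], [-0.013, -0.58, -0.815, 1.369], [0.0, 0.0, 0.0, 1.0]]
top 50.758938239145756 287.29727176795654 213.73900166252324 [[0.008, -0.991, 0.136, 0.362], [-1.0, -0.008, 0.003, -0.039], [-0.002, -0.136, -0.991, 1.681], [0.0, 0.0, 0.0, 1.0]]
{'time_s': 0.1, 'joint_positions': array([-8.51156929e+01,  3.02740184e+01,  8.21484956e+01, -1.51875603e-03,
        6.76882517e+01, -1.02266239e+01]), 'qvel': array([ 0.06786406, -0.00486961, -0.1564592 , -0.02376127, -0.03285415,
        0.05913031]), 'tau': array([-3.04818441e-04, -4.40985346e+01, -1.77150679e+01,  6.35304954e-02,
        5.34176803e-02, -3.65442315e-05]), 'position': array([ 0.16290718, -0.60277253,  0.24666842]), 'tcp_rot': array([[ 9.65420314e-01,  2.60698257e-01, -1.89036196e-04],
       [ 2.60698130e-01, -9.65418450e-01,  1.92411613e-03],
       [ 3.19114690e-04, -1.90686218e-03, -9.99998131e-01]]), 'force': array([ 0.20204471, -0.85994935,  0.30351803]), 'moment': array([ 0.02364437,  0.021296  , -0.00192458]), 'grasp_force': 0.0, 'opening': 1.0010345692180154}
```

View pics/scene.png

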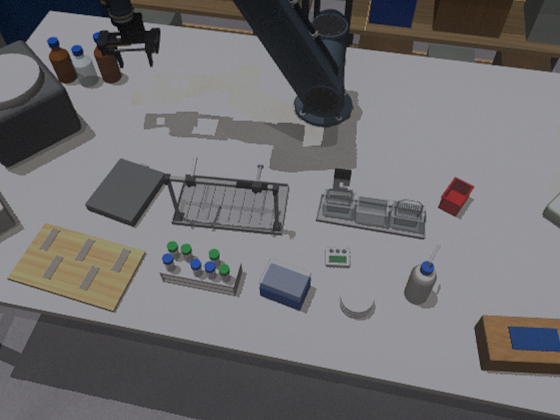

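View pics/top.png

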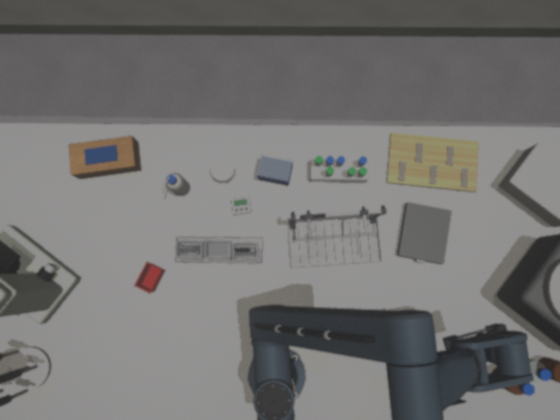

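Scene picture: the rack with the black grip is at about (342,180), the empty dish at (372,212), the wire rack at (407,212) and the red look-alike box at (456,196). The stand is at (230,200), with the white peg near (194,165) and the headed pin near (260,172). In the top picture the racks are at (245,250), (218,250) and (190,250). The candidate to hang is the one at (342,180), since it has the black grip and plate. I'll confirm that in one enlarged crop.

```bash
python3 - <<'E'
from h import *
import pickle
D=pickle.load(open('D.pkl','rb'))
s=D["scene"]["image"];t=D["top"]["image"]
a=cv2.resize(s[150:245,150:310],(800,475)[:2],interpolation=cv2.INTER_CUBIC)
A=cv2.resize(s[150:240,150:290],None,fx=2.85,fy=2.85,interpolation=cv2.INTER_CUBIC)
B=cv2.resize(s[150:240,300:440],None,fx=2.85,fy=2.85,interpolation=cv2.INTER_CUBIC)
C=cv2.resize(t[195:285,270:410],None,fx=2.85,fy=2.85,interpolation=cv2.INTER_CUBIC)
E=cv2.resize(t[195:285,150:290],None,fx=2.85,fy=2.85,interpolation=cv2.INTER_CUBIC)
save('crop1',np.vstack([np.hstack([A,B]),np.hstack([C,E])]))
E
```

```text
(no output)
```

View pics/crop1.png

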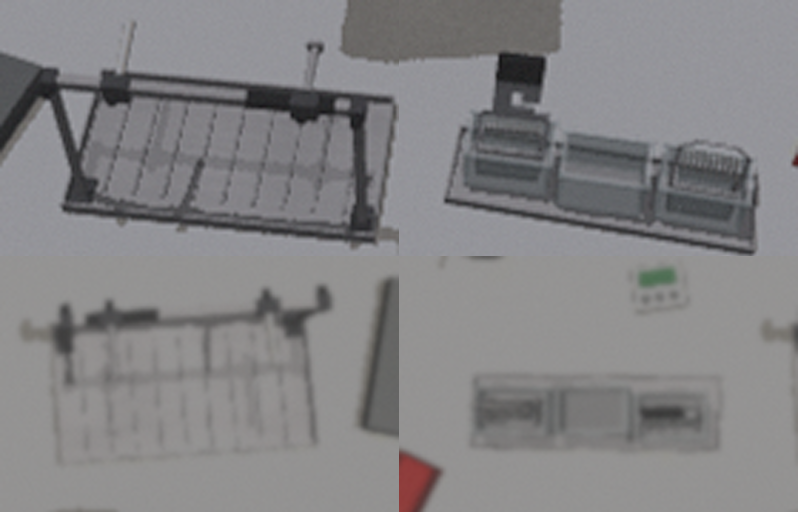

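Confirmed: the rack at scene (342,180) has the black grip and the slotted plate, with the slot opening to the right (+y). The headed pin is the right-hand one, with its head at scene (260,167) and the black sleeve at (245,184). The white peg at (194,165) has no head.

```bash
python3 - <<'E'
from h import *
import pickle
D=pickle.load(open('D.pkl','rb'))
S=cam(D["scene"]);T=cam(D["top"])
def rect(im,box,thr):
    x0,y0,x1,y1=box;g=im[y0:y1,x0:x1].max(2);m=(g<thr).astype(np.uint8)
    n,l,st,c=cv2.connectedComponentsWithStats(m);k=1+np.argmax(st[1:,4]);p=np.argwhere(l==k)[:,::-1]+[x0,y0]
    return cv2.minAreaRect(p.astype(np.float32)),st[k]+np.array([x0,y0,0,0,0])
print(rect(D["scene"]["image"],(325,160,360,186),60)); print(rect(D["top"]["image"],(228,240,262,260),75))
print(D["top"]["image"][244:256,232:254].max(2)); 
# rough points
g=[onz(S,334,169,.196),onz(S,351,169.5,.196)];print('grip scene top edge',g)
print('top grip',[onz(T,u,249.5,.196) for u in(234.6,250.4)])
r=[onz(T,270+a/2.85,195+(b-256)/2.85,.2) for a,b in((65,329),(320,310))];print('rail',r,np.degrees(np.arctan2(r[0][0]-r[1][0],r[0][1]-r[1][1])))
r=[onz(S,150+a/2.85,150+b/2.85,.206) for a,b in((50,72),(390,97))];print('rail',r,np.degrees(np.arctan2(r[0][0]-r[1][0],r[0][1]-r[1][1])))
print('pin head',onz(S,150+315/2.85,150+47/2.85,.2),onz(S,150+305/2.85,150+95/2.85,.21))
for p in ([-.4,-.1,0],):pass
# dish edges yaw at rims in top (z~.07)
r=[onz(T,150+(a-399)/2.85,195+(b-256)/2.85,.005) for a,b in((472,377),(722,377),(472,447),(722,449))];print('tray',np.round(r,3))
E
```

```text
(((342.0675354003906, 174.0946044921875), (15.617903709411621, 10.685934066772461), 9.462322235107422), array([334, 169,  17,  12, 165]))
(((241.5, 250.0), (2.0, 13.0), 90.0), array([235, 249,  14,   3,  39]))
[[118 121 115 110 110 111 113 113 112 112 113 113 115 114 115 114 113 113
  114 113 116 116]
 [115 118 109 108 111 114 114 115 114 116 116 116 115 117 116 117 116 117
  117 118 118 118]
 [115 116 107 106 111 114 115 115 113 112 113 113 114 114 115 115 116 118
  120 122 124 121]
 [114 115 103  96 102 105 106 104 101  99  97  98 100 100  99  98 102 108
  112 116 117 116]
 [112 111  96  83  81  85  85  83  80  78  77  78  78  77  78  76  82  92
  103 107 112 112]
 [112 110  91  71  68  66  66  65  64  64  64  65  64  64  63  65  68  80
   98 112 116 115]
 [112 112  96  75  64  61  60  61  61  59  60  62  61  63  60  60  64  76
   98 117 123 118]
 [113 115 103  84  70  68  68  70  68  67  70  71  70  70  69  70  75  81
   96 111 115 110]
 [112 117 108  91  84  83  83  84  83  82  85  86  87  81  80  84  88  92
   96 101 100  98]
 [111 116 106  95  93  93  91  92  90  92  93  96  95
[... 152 characters left out ...]
04 101 100 105 106 105 105 108 112 111 109 110 111 114
  115 114 113 109]]
grip scene top edge [array([0.45066359, 0.0966016 , 0.196     ]), array([0.4429819 , 0.14396225, 0.196     ])]
top grip [array([0.44308897, 0.14094256, 0.196     ]), array([0.44350093, 0.08800858, 0.196     ])]
rail [array([ 0.54155223, -0.05338383,  0.2       ]), array([ 0.56652438, -0.35521811,  0.2       ])] -4.72957488232119
rail [array([ 0.57346573, -0.35568187,  0.206     ]), array([ 0.53775979, -0.02212933,  0.206     ])] 173.8899027014197
pin head [ 0.48605575 -0.10883981  0.2       ] [ 0.55469402 -0.10242822  0.21      ]
tray [[0.497 0.389 0.005]
 [0.5   0.056 0.005]
 [0.405 0.385 0.005]
 [0.405 0.055 0.005]]
```

{"method": "step_arm", "body": {
  "steps": [
    [0.88, -0.45, -0.57, 0, 0, -1, -1],
    [0.88, -0.45, -0.57, 0, 0, -1, -1],
    [0.88, -0.45, -0.57, 0, 0, -1, -1],
    [0.88, -0.45, -0.57, 0, 0, -1, -1],
    [0.88, -0.45, -0.57, 0, 0, -1, -1],
    [0.88, -0.45, -0.57, 0, 0, -1, -1],
    [0.88, -0.45, -0.57, 0, 0, -1, -1],
    [0.88, -0.45, -0.57, 0, 0, -1, -1]
  ]
}}

```text
time_s: 0.77
position: [0.3778, -0.4076, 0.4147]
tcp_rot: [[0.497, 0.868, -0.0], [0.868, -0.497, 0.001], [0.0, -0.001, -1.0]]
force: [1.7, -1.3, -0.4]
opening: 0.999
grasp_force: 0.0
```

```bash
python3 - <<'E'
from h import *
s=read_state();print(s["time_s"],s["position"],np.round(s["tcp_rot"],3),s["joint_positions"])
c=capture("wrist");print(np.round(c["T_tool_cam"],4),c["vertical_fov"],c["cx"],c["cy"])
R=np.array(s["tcp_rot"]);d=R.T@(np.array([.45,-.155,.42])-s["position"]);print(d/.3, np.degrees(np.arctan2(R[1,0],R[0,0])))
E
```

```text
0.7667 [ 0.37775846 -0.40763931  0.41469925] [[ 0.497  0.868 -0.   ]
 [ 0.868 -0.497  0.001]
 [ 0.    -0.001 -1.   ]] [-5.87000385e+01  1.61032005e+01  7.83198139e+01  6.15764158e-04
  8.56307201e+01 -2.88857311e+01]
[[ 1.300e-03 -9.616e-01 -2.743e-01  7.480e-02]
 [ 1.000e+00  1.500e-03 -4.000e-04  2.000e-04]
 [ 8.000e-04 -2.743e-01  9.616e-01 -1.372e-01]
 [ 0.000e+00  0.000e+00  0.000e+00  1.000e+00]] 71.31146978038089 278.2370593672748 210.08409419005432
[ 0.8504016  -0.20978205 -0.01710475] 60.18563460349175
```

{"method": "step_arm", "body": {
  "steps": [
    [0.968, -0.055, 0, 0, 0, -0.667, -1],
    [0.968, -0.055, 0, 0, 0, -0.667, -1],
    [0.968, -0.055, 0, 0, 0, -0.667, -1],
    [0.968, -0.055, 0, 0, 0, -0.667, -1],
    [0.968, -0.055, 0, 0, 0, -0.667, -1],
    [0.968, -0.055, 0, 0, 0, -0.667, -1],
    [0.968, -0.055, 0, 0, 0, -0.667, -1],
    [0.968, -0.055, 0, 0, 0, -0.667, -1]
  ]
}}

```text
time_s: 1.48
position: [0.5091, -0.1428, 0.4137]
tcp_rot: [[-0.01, 1.0, 0.001], [1.0, 0.01, 0.004], [0.004, 0.001, -1.0]]
force: [-0.7, -1.2, -0.8]
opening: 1.002
grasp_force: 0.0
```

{"method": "step_arm", "body": {
  "steps": [
    [0.05, 0, 0, 0, 0, 0, -1],
    [0.05, 0, 0, 0, 0, 0, -1],
    [0.05, 0, 0, 0, 0, 0, -1],
    [0.05, 0, 0, 0, 0, 0, -1]
  ]
}}

```text
time_s: 1.82
position: [0.507, -0.1353, 0.4139]
tcp_rot: [[-0.002, 1.0, -0.0], [1.0, 0.002, -0.0], [-0.0, -0.0, -1.0]]
force: [-0.2, -0.6, -0.8]
opening: 1.005
grasp_force: 0.0
```

```bash
python3 - <<'E'
from h import *
import pickle
s=read_state();c=capture("wrist");pickle.dump((s,c),open('w1.pkl','wb'));save('w1',c["image"])
print(s["time_s"],s["position"],np.round(s["tcp_rot"],3))
E
```

```text
1.8167 [ 0.50703937 -0.13534217  0.41385247] [[-0.002  1.    -0.   ]
 [ 1.     0.002 -0.   ]
 [-0.    -0.    -1.   ]]
```

View pics/w1.png

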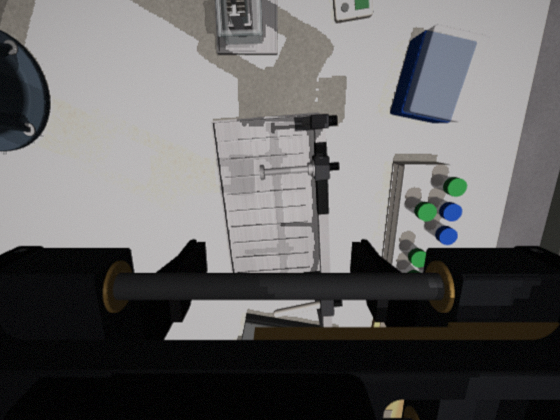

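The wrist picture shows the headed pin from its head at (263,172) to its clamp at (321,168), and the sleeve from (321,145) to (321,212). The plain peg is at (300,308). I'll take a second view from a different position.

{"method": "step_arm", "body": {
  "steps": [
    [0.2, 0, 0.2, 0, 0, 0, -1],
    [0.2, 0, 0.2, 0, 0, 0, -1],
    [0.2, 0, 0.2, 0, 0, 0, -1],
    [0.2, 0, 0.2, 0, 0, 0, -1],
    [0.2, 0, 0.2, 0, 0, 0, -1]
  ]
}}

```text
time_s: 2.28
position: [0.5077, -0.0757, 0.3546]
tcp_rot: [[-0.002, 1.0, 0.001], [1.0, 0.002, -0.001], [-0.001, 0.001, -1.0]]
force: [0.1, -0.4, 0.7]
opening: 1.001
grasp_force: 0.0
```

```bash
python3 - <<'E'
from h import *
import pickle
s=read_state();c=capture("wrist");pickle.dump((s,c),open('w2.pkl','wb'));save('w2',c["image"])
print(s["time_s"],s["position"])
s1,c1=pickle.load(open('w1.pkl','rb'))
C=cam(c,s);print(proj(C,[.486,-.109,.2]),proj(C,[.5547,-.102,.2]))
u,v=proj(C,[.51,-.105,.2]).astype(int)
a=cv2.resize(c["image"][v-50:v+50,u-70:u+70],None,fx=5.7,fy=5.7,interpolation=cv2.INTER_CUBIC)
save('w2c',a);print(u-70,v-50)
E
```

```text
2.2833 [ 0.50774626 -0.07569945  0.35459738]
[257.56696226 232.48449145] [322.67666812 226.41194103]
210 178
```

View pics/w2c.png

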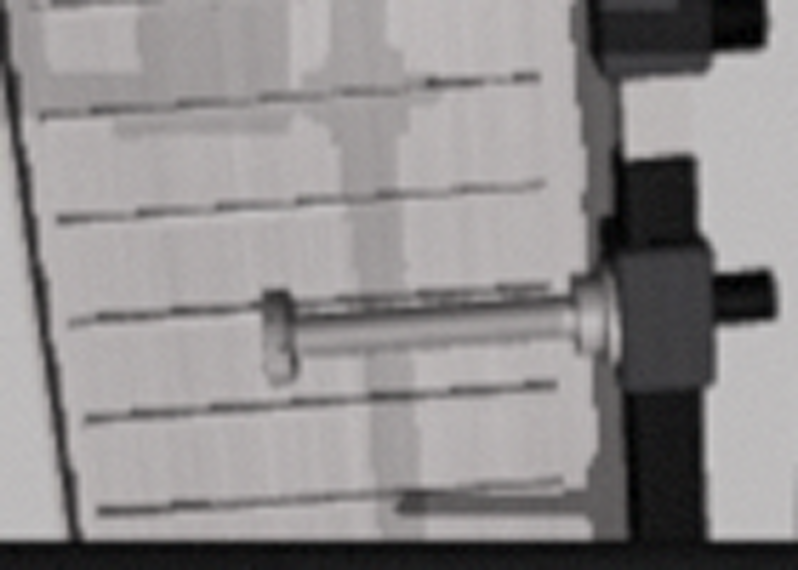

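The crop shows the pin head at about crop (278,337), which is image (259,237). The shank runs to a collar at crop (590,315), and the clamp is at (665,310). Next I'll fit the shank axis in both views and intersect the two planes.

```bash
python3 - <<'E'
from h import *
import pickle
for f,cols,v0,v1 in(('w1.pkl',(272,285,300,310),158,184),('w2.pkl',(268,280,295,305),224,246)):
    s,c=pickle.load(open(f,'rb'))
    for u in cols: print(f,u,v0,c["image"][v0:v1,u].mean(1).astype(int))
s,c=pickle.load(open('w1.pkl','rb'));print(c["image"][172,255:275].mean(1).astype(int),c["image"][160:184,262].mean(1).astype(int))
E
```

```text
w1.pkl 272 158 [155 151 154 153 155 154 155 153 153 132  88 102 136 156 153 131 118 134
 157 165 165 163 165 164 163 161]
w1.pkl 285 158 [178 179 177 176 178 176 180 175 151 102 103 136 156 152 130 120 150 176
 176 174 173 173 175 175 177 180]
w1.pkl 300 158 [180 179 179 179 177 179 178 154 111 129 163 181 173 147 132 152 178 180
 179 179 180 178 177 181 177 181]
w1.pkl 310 158 [ 96  97  95  77  60  65 101 129 150 167 183 182 173 160 148 128 111 131
 164 175 175 170 162 158 161 158]
w2.pkl 268 224 [179 177 177 177 178 169 126 136 145  72  94 129 153 159 149 133 150 175
 176 176 174 177]
w2.pkl 280 224 [157 159 166 161 158 129 114 129  76  89 125 152 160 148 130 138 162 163
 161 159 157 160]
w2.pkl 295 224 [182 179 182 179 146 124 135  71  94 130 150 158 146 134 155 180 182 182
 184 184 180 147]
w2.pkl 305 224 [178 178 178 144 110 118  79  87 119 146 160 151 135 152 178 179 180 178
 178 176 149 102]
[178 174 175 170 168 153 151 142 114 114 156 157 156 157 154 157 156 153
 150 150] [179 178 178 176 140  80  72  84 101 113 127 137 142 147 151 143 135 122
 103 113 150 172 172 173]
```

```bash
python3 - <<'E'
from h import *
import pickle
P=[]
for f,a,b in(('w1.pkl',(272,171.1),(300,169.1)),('w2.pkl',(268,236.3),(305,233.4))):
    s,c=pickle.load(open(f,'rb'));C=cam(c,s);o,d=ray(C,*a);_,e=ray(C,*b);n=np.cross(d,e);n/=np.linalg.norm(n);P.append((n,n@o));
    print([onz(C,*a,.2),onz(C,*b,.2)])
    hd=(263,172) if f=='w1.pkl' else (259.1,237.2); print('head',onz(C,*hd,.2))
A=np.array([p[0] for p in P]);b=np.array([p[1] for p in P])
for x in(.48,.515,.55): print(x,np.linalg.solve(A[:,1:],b-A[:,0]*x))
s1,c1=pickle.load(open('w1.pkl','rb'));s2,c2=pickle.load(open('w2.pkl','rb'))
C1,C2=cam(c1,s1),cam(c2,s2)
# rail/sleeve edge pts in w2 crop
for p in((623,160),(630,500),(700,160),(708,500)): print('sleeve',onz(C2,210+p[0]/5.7,178+p[1]/5.7,.206))
print(np.dot(*A)) 
# scene image cross-check: project pin candidates
D=pickle.load(open('D.pkl','rb'));S=cam(D["scene"])
for z in(.195,.2,.205): print(z,proj(S,[.485,-.108,z]))
E
```

```text
[array([ 0.4992218, -0.1119864,  0.2      ]), array([ 0.53280372, -0.10948014,  0.2       ])]
head [ 0.48839537 -0.11310411  0.2       ]
[array([ 0.49702785, -0.11328476,  0.2       ]), array([ 0.53629857, -0.10988816,  0.2       ])]
head [ 0.48754428 -0.11433498  0.2       ]
0.48 [-0.1126059   0.20562552]
0.515 [-0.11024695  0.2038783 ]
0.55 [-0.107888    0.20213109]
sleeve [ 0.54934208 -0.07818656  0.206     ]
sleeve [ 0.55341442 -0.14452763  0.206     ]
sleeve [ 0.56300427 -0.07814712  0.206     ]
sleeve [ 0.56810721 -0.14448566  0.206     ]
0.9757064126136306
0.195 [260.96489086 167.3845856 ]
0.2 [260.89805574 166.25582072]
0.205 [260.83086145 165.12099009]
```

{"method": "step_arm", "body": {
  "steps": [
    [0.6, -0.22, 0.1, 0, 0, 0, -1],
    [0.6, -0.22, 0.1, 0, 0, 0, -1],
    [0.6, -0.22, 0.1, 0, 0, 0, -1],
    [0.6, -0.22, 0.1, 0, 0, 0, -1],
    [0.6, -0.22, 0.1, 0, 0, 0, -1],
    [0.6, -0.22, 0.1, 0, 0, 0, -1],
    [0.6, -0.22, 0.1, 0, 0, 0, -1],
    [0.6, -0.22, 0.1, 0, 0, 0, -1]
  ]
}}

```text
time_s: 3.0
position: [0.4425, 0.1043, 0.3253]
tcp_rot: [[-0.001, 1.0, 0.004], [1.0, 0.001, -0.001], [-0.001, 0.004, -1.0]]
force: [0.3, 1.1, -0.2]
opening: 1.001
grasp_force: 0.0
```

```bash
python3 - <<'E'
from h import *
import pickle
s=read_state();c=capture("wrist");pickle.dump((s,c),open('w3.pkl','wb'));save('w3',c["image"])
print(s["time_s"],s["position"],np.round(s["tcp_rot"],3))
E
```

```text
3.0 [0.44250943 0.10433782 0.32530643] [[-0.001  1.     0.004]
 [ 1.     0.001 -0.001]
 [-0.001  0.004 -1.   ]]
```

View pics/w3.png

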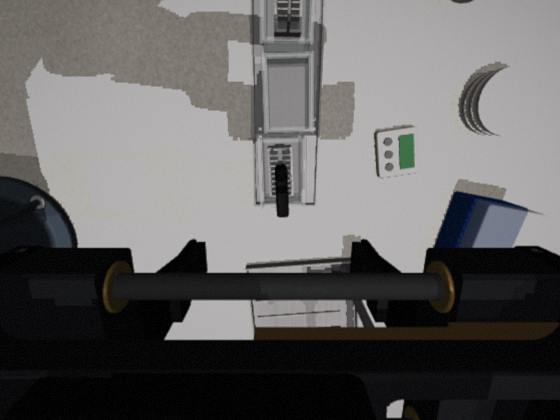

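The grip's black top runs from about (281,165) to (283,216), standing in the third dish and nearly aligned with it. I'll measure it with a mask.

```bash
python3 - <<'E'
from h import *
import pickle
s,c=pickle.load(open('w3.pkl','rb'));C=cam(c,s);im=c["image"]
x0,y0=262,155;g=im[y0:225,x0:305].max(2);m=(g<45).astype(np.uint8)
n,l,st,ce=cv2.connectedComponentsWithStats(m);k=1+np.argmax(st[1:,4]);p=np.argwhere(l==k)[:,::-1]+[x0,y0]
print(st[k],cv2.boxPoints(cv2.minAreaRect(p.astype(np.float32))))
for v in range(162,220,3):
    q=p[p[:,1]==v][:,0]
    if len(q): print(v,q.min(),q.max())
for r in(175,212): print(im[r,270:296].mean(1).astype(int))
for v in(165,190,216): print(onz(C,282.5,v,.196))
E
```

```text
[ 13   9  14  53 621] [[275. 164.]
 [288. 164.]
 [288. 216.]
 [275. 216.]]
165 276 284
168 275 286
171 275 286
174 275 287
177 275 287
180 276 286
183 275 287
186 276 287
189 275 287
192 276 288
195 276 287
198 276 287
201 276 287
204 277 287
207 277 287
210 277 287
213 277 287
216 279 285
[138  92 101 105  87  27   5   8   4   7   6  11  11   6   9   5  12  48
  97 102 102 129 168 144 135 135]
[180 178 180 180 181 179 155  38  11  19  22  22  22  20  16  16  12  18
  70 147 179 181 178 179 181 179]
[0.44665057 0.14559738 0.196     ]
[0.44680709 0.12247207 0.196     ]
[0.44697802 0.0972175  0.196     ]
```

{"method": "step_arm", "body": {
  "steps": [
    [0.05, 0.01, 0.1, 0, 0, -0.022, -1],
    [0.05, 0.01, 0.2, 0, 0, -0.022, -1],
    [0.05, 0.01, 0.3, 0, 0, -0.022, -1],
    [0.05, 0.01, 0.38, 0, 0, -0.022, -1],
    [0.05, 0.01, 0.43, 0, 0, -0.022, -1],
    [0.05, 0.01, 0.461, 0, 0, -0.022, -1],
    [0.05, 0.01, 0.461, 0, 0, -0.022, -1],
    [0.05, 0.01, 0.461, 0, 0, -0.022, -1]
  ]
}}

```text
time_s: 3.72
position: [0.4449, 0.1192, 0.1857]
tcp_rot: [[-0.017, 1.0, 0.0], [1.0, 0.017, -0.0], [-0.0, 0.0, -1.0]]
force: [-0.2, 0.9, 0.4]
opening: 0.999
grasp_force: 0.0
```

```bash
python3 - <<'E'
from h import *
import pickle
s=read_state();c=capture("wrist");pickle.dump((s,c),open('w4.pkl','wb'));save('w4',c["image"][150:420])
print(s["time_s"],s["position"],s["force"])
C=cam(c,s); print(proj(C,[.4455,.1435,.196]),proj(C,[.4455,.0955,.196]))
E
```

```text
3.7167 [0.44486134 0.1191829  0.18569123] [-0.23683287  0.88983532  0.38728941]
[280.47999346 239.72120906] [278.53791742 327.76388211]
```

View pics/w4.png

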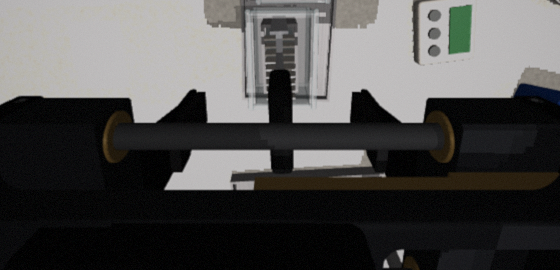

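The grip stands centred between the open fingers: column 281, with the fingers at 205 and 352. It sits about 2 mm to +y of the TCP, so I'll shift and close.

{"method": "step_arm", "body": {
  "steps": [
    [0.007, 0.003, 0, 0, 0, 0, -1],
    [0.007, 0.003, 0, 0, 0, 0, 1],
    [0.007, 0.003, 0, 0, 0, 0, 1],
    [0.007, 0.003, 0, 0, 0, 0, 1],
    [0.007, 0.003, 0, 0, 0, 0, 1],
    [0.007, 0.003, 0, 0, 0, 0, 1],
    [0.007, 0.003, 0, 0, 0, 0, 1],
    [0.007, 0.003, 0, 0, 0, 0, 1]
  ]
}}

```text
time_s: 4.43
position: [0.4445, 0.1226, 0.1858]
tcp_rot: [[-0.02, 1.0, 0.0], [1.0, 0.02, -0.0], [-0.0, 0.0, -1.0]]
force: [-0.1, 0.6, 0.6]
opening: 0.549
grasp_force: 0.0
```

{"method": "step_arm", "body": {
  "steps": [
    [0, 0, 0, 0, 0, 0, 1],
    [0, 0, 0, 0, 0, 0, 1],
    [0, 0, 0, 0, 0, 0, 1],
    [0, 0, 0, 0, 0, 0, 1]
  ]
}}

```text
time_s: 4.77
position: [0.4445, 0.1226, 0.1858]
tcp_rot: [[-0.02, 1.0, -0.0], [1.0, 0.02, -0.0], [-0.0, -0.0, -1.0]]
force: [0.4, -0.1, 1.2]
opening: 0.252
grasp_force: 0.0
```

{"method": "step_arm", "body": {
  "steps": [
    [0, 0, 0, 0, 0, 0, 1],
    [0, 0, 0, 0, 0, 0, 1],
    [0, 0, 0, 0, 0, 0, 1],
    [0, 0, 0, 0, 0, 0, 1],
    [0, 0, 0, 0, 0, 0, 1]
  ]
}}

```text
time_s: 5.18
position: [0.4445, 0.1226, 0.1857]
tcp_rot: [[-0.02, 1.0, -0.0], [1.0, 0.02, -0.0], [0.0, -0.0, -1.0]]
force: [-0.5, -0.2, -1.7]
opening: 0.134
grasp_force: 29.9
```

{"method": "step_arm", "body": {
  "steps": [
    [0, 0, -0.02, 0, 0, 0, 1],
    [0, 0, -0.05, 0, 0, 0, 1],
    [0, 0, -0.1, 0, 0, 0, 1],
    [0, 0, -0.16, 0, 0, 0, 1],
    [0, 0, -0.24, 0, 0, 0, 1],
    [0, 0, -0.34, 0, 0, 0, 1],
    [0, 0, -0.44, 0, 0, 0, 1],
    [0, 0, -0.54, 0, 0, 0, 1]
  ]
}}

```text
time_s: 5.85
position: [0.4436, 0.1226, 0.3495]
tcp_rot: [[-0.02, 1.0, -0.001], [1.0, 0.02, 0.0], [0.0, -0.001, -1.0]]
force: [1.4, -0.4, -4.2]
opening: 0.135
grasp_force: 29.9
```

{"method": "step_arm", "body": {
  "steps": [
    [0, 0, -0.08, 0, 0, 0, 1],
    [0, 0, -0.14, 0, 0, 0, 1],
    [0, 0, -0.19, 0, 0, 0, 1],
    [0, 0, -0.22, 0, 0, 0, 1],
    [0, 0, -0.22, 0, 0, 0, 1],
    [0, 0, -0.22, 0, 0, 0, 1]
  ]
}}

```text
time_s: 6.35
position: [0.444, 0.1226, 0.4137]
tcp_rot: [[-0.02, 1.0, -0.0], [1.0, 0.02, 0.0], [0.0, -0.0, -1.0]]
force: [0.6, 0.6, -4.5]
opening: 0.134
grasp_force: 29.9
```

```bash
python3 - <<'E'
from h import *
import pickle
s=read_state();print(s["time_s"],s["position"],s["force"],s["moment"],s["grasp_force"])
c=capture("scene");t=capture("top");pickle.dump((c,t),open('sc2.pkl','wb'))
print(proj(cam(c),[.4445,.1226,.4]))
w=capture("wrist")
a=cv2.resize(c["image"][90:240,270:440],None,fx=2.8,fy=2.8,interpolation=cv2.INTER_CUBIC)
b=cv2.resize(w["image"],None,fx=.5,fy=.5)
save('lift',np.hstack([a,cv2.copyMakeBorder(b,0,a.shape[0]-b.shape[0],0,0,cv2.BORDER_CONSTANT)]))
E
```

```text
6.35 [0.44404562 0.12258189 0.41365237] [ 0.63914553  0.62799626 -4.51901041] [-0.0102907  -0.09135797  0.02472965] 29.916785296518356
[350.5041022 117.055462 ]
```

View pics/lift.png

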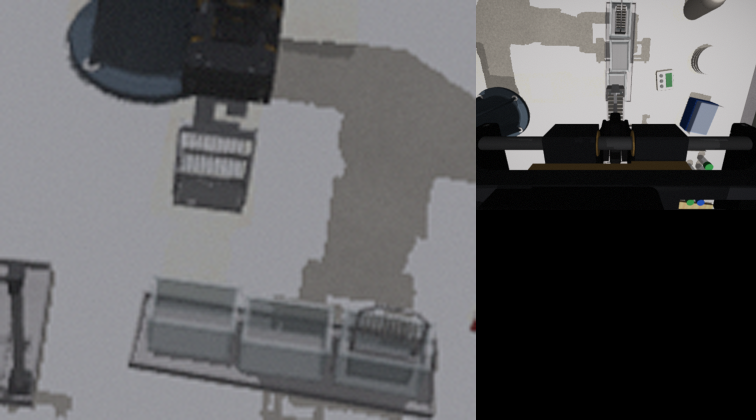

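The rack is lifted clear and upright in the gripper. The three dishes on their tray have stayed where they were. I'll carry it to the -y side of the pin at a safe height.

{"method": "step_arm", "body": {
  "steps": [
    [-0.019, 0.005, -0.001, 0, 0, 0, 1],
    [-0.057, 0.015, -0.01, 0, 0, 0, 1],
    [-0.114, 0.029, -0.02, 0, 0, 0, 1],
    [-0.19, 0.049, -0.03, 0, 0, 0, 1],
    [-0.275, 0.071, -0.04, 0, 0, 0, 1],
    [-0.361, 0.093, -0.04, 0, 0, 0, 1],
    [-0.446, 0.115, -0.04, 0, 0, 0, 1],
    [-0.531, 0.137, -0.04, 0, 0, 0, 1]
  ]
}}

```text
time_s: 7.17
position: [0.4888, -0.0376, 0.425]
tcp_rot: [[-0.019, 1.0, -0.001], [1.0, 0.019, 0.0], [0.0, -0.001, -1.0]]
force: [1.5, 0.1, -3.4]
opening: 0.139
grasp_force: 29.9
```

{"method": "step_arm", "body": {
  "steps": [
    [-0.085, 0.022, 0, 0, 0, -0.01, 1],
    [-0.171, 0.044, 0, 0, 0, -0.02, 1],
    [-0.247, 0.063, 0, 0, 0, -0.04, 1],
    [-0.304, 0.078, 0, 0, 0, -0.05, 1],
    [-0.351, 0.09, 0, 0, 0, -0.06, 1],
    [-0.39, 0.1, 0, 0, 0, -0.07, 1],
    [-0.418, 0.107, 0, 0, 0, -0.076, 1],
    [-0.418, 0.107, 0, 0, 0, -0.076, 1]
  ]
}}

```text
time_s: 7.83
position: [0.5237, -0.1625, 0.425]
tcp_rot: [[-0.078, 0.997, -0.001], [0.997, 0.078, -0.0], [-0.0, -0.001, -1.0]]
force: [0.5, -0.8, -2.8]
opening: 0.136
grasp_force: 29.9
```

{"method": "step_arm", "body": {
  "steps": [
    [0, 0, 0, 0, 0, 0, 1],
    [0, 0, 0, 0, 0, 0, 1],
    [0, 0, 0, 0, 0, 0, 1],
    [0, 0, 0, 0, 0, 0, 1]
  ]
}}

```text
time_s: 8.17
position: [0.5231, -0.1597, 0.426]
tcp_rot: [[-0.08, 0.997, 0.0], [0.997, 0.08, 0.0], [0.0, 0.0, -1.0]]
force: [-0.2, 0.2, -3.8]
opening: 0.135
grasp_force: 29.9
```

```bash
python3 - <<'E'
from h import *
import pickle
s=read_state();c=capture("wrist");pickle.dump((s,c),open('w5.pkl','wb'));save('w5',c["image"])
print(s["time_s"],s["position"],np.round(s["tcp_rot"],3),s["force"],s["moment"])
C=cam(c,s);print(proj(C,[.519,-.110,.2037]))
E
```

```text
8.1667 [ 0.52313193 -0.15974777  0.42599164] [[-0.08   0.997  0.   ]
 [ 0.997  0.08   0.   ]
 [ 0.     0.    -1.   ]] [-0.16689814  0.2282661  -3.7508636 ] [-0.03684099 -0.07983471 -0.04055308]
[278.31728421 148.20812744]
```

View pics/w5.png

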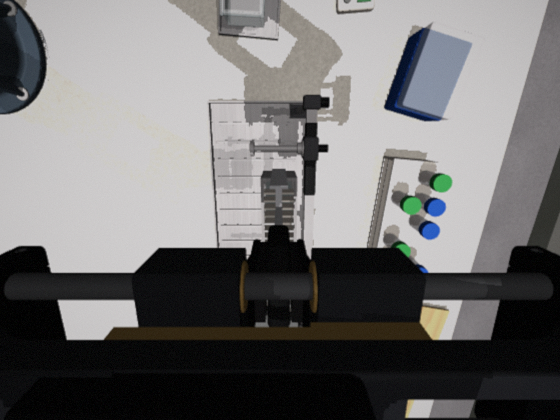

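The pin lies level in the picture, from (252,148) to (303,148), parallel to the tool's y. The rack's end at (279,175) sits just on its -y side, centred between the head and the rail. I'll let it down there.

{"method": "step_arm", "body": {
  "steps": [
    [0, 0, 0.02, 0, 0, 0, 1],
    [0, 0, 0.07, 0, 0, 0, 1],
    [0, 0, 0.14, 0, 0, 0, 1],
    [0, 0, 0.21, 0, 0, 0, 1],
    [0, 0, 0.28, 0, 0, 0, 1],
    [0, 0, 0.34, 0, 0, 0, 1],
    [0, 0, 0.39, 0, 0, 0, 1],
    [0, 0, 0.42, 0, 0, 0, 1]
  ]
}}

```text
time_s: 8.88
position: [0.5223, -0.1599, 0.2975]
tcp_rot: [[-0.079, 0.997, -0.003], [0.997, 0.079, 0.002], [0.002, -0.003, -1.0]]
force: [-0.7, -0.1, -3.6]
opening: 0.134
grasp_force: 29.9
```

{"method": "step_arm", "body": {
  "steps": [
    [0, 0, 0.02, 0, 0, 0, 1],
    [0, 0, 0.04, 0, 0, 0, 1],
    [0, 0, 0.06, 0, 0, 0, 1],
    [0, 0, 0.08, 0, 0, 0, 1],
    [0, 0, 0.1, 0, 0, 0, 1],
    [0, 0, 0.11, 0, 0, 0, 1],
    [0, 0, 0.11, 0, 0, 0, 1],
    [0, 0, 0.11, 0, 0, 0, 1]
  ]
}}

```text
time_s: 9.55
position: [0.5234, -0.1607, 0.2668]
tcp_rot: [[-0.079, 0.997, 0.0], [0.997, 0.079, -0.0], [-0.0, 0.0, -1.0]]
force: [0.1, 0.1, -3.8]
opening: 0.137
grasp_force: 29.9
```

```bash
python3 - <<'E'
from h import *
import pickle
s=read_state();c=capture("wrist");pickle.dump((s,c),open('w6.pkl','wb'))
print(s["time_s"],s["position"],np.round(s["tcp_rot"],3),s["force"],s["moment"])
C=cam(c,s);print(proj(C,[.519,-.110,.2037]))
a=cv2.resize(c["image"][110:290,180:380],None,fx=3.2,fy=3.2,interpolation=cv2.INTER_CUBIC);a=np.clip(a.astype(float)*1.5,0,255).astype(np.uint8);save('w6',a)
E
```

```text
9.55 [ 0.52335527 -0.16065473  0.2667846 ] [[-0.079  0.997  0.   ]
 [ 0.997  0.079 -0.   ]
 [-0.     0.    -1.   ]] [ 0.06335991  0.10759323 -3.83519859] [-0.00806508 -0.1117584   0.00209051]
[277.9047142  163.26430129]
```

View pics/w6.png

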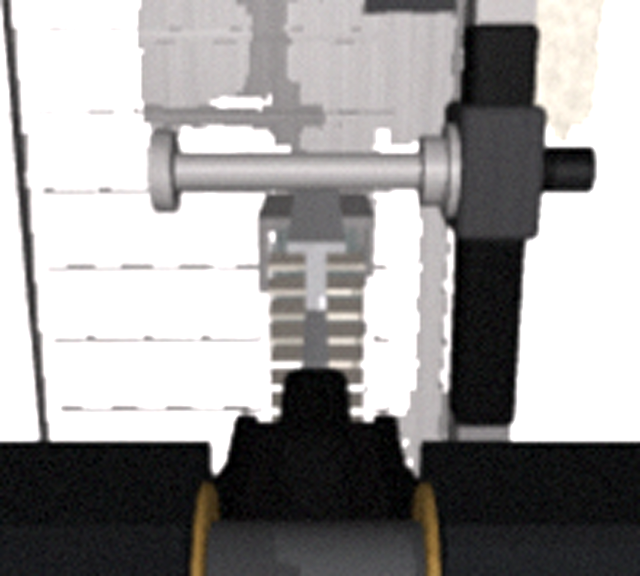

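The pin is at crop row 171, with the head at column 163 and the collar at 435. The plate is at column 316, a little right of the shank's middle at 298, so I'll shift 3 mm towards the head. Then I'll creep to +y until the pin stands over the shoulder, just short of the jaws.

{"method": "step_arm", "body": {
  "steps": [
    [0.005, -0.005, 0, 0, 0, 0, 1],
    [0.015, -0.01, 0, 0, 0, 0, 1],
    [0.025, -0.01, 0, 0, 0, 0, 1],
    [0.035, -0.01, 0, 0, 0, 0, 1],
    [0.045, -0.01, 0, 0, 0, 0, 1],
    [0.055, -0.01, 0, 0, 0, 0, 1],
    [0.061, -0.01, 0, 0, 0, 0, 1],
    [0.061, -0.01, 0, 0, 0, 0, 1]
  ]
}}

```text
time_s: 10.27
position: [0.5188, -0.1421, 0.2668]
tcp_rot: [[-0.08, 0.997, -0.0], [0.997, 0.08, 0.0], [0.0, -0.0, -1.0]]
force: [-0.8, -0.6, -3.7]
opening: 0.135
grasp_force: 29.9
```

{"method": "step_arm", "body": {
  "steps": [
    [0, 0, -0.004, 0, 0, 0, 1],
    [0, 0, -0.008, 0, 0, 0, 1],
    [0, 0, -0.012, 0, 0, 0, 1],
    [0, 0, -0.016, 0, 0, 0, 1],
    [0, 0, -0.018, 0, 0, 0, 1],
    [0, 0, -0.02, 0, 0, 0, 1],
    [0, 0, -0.02, 0, 0, 0, 1],
    [0, 0, -0.02, 0, 0, 0, 1]
  ]
}}

```text
time_s: 10.93
position: [0.5188, -0.1426, 0.2728]
tcp_rot: [[-0.079, 0.997, 0.0], [0.997, 0.079, 0.0], [0.0, 0.0, -1.0]]
force: [0.1, -0.7, -3.9]
opening: 0.131
grasp_force: 29.9
```

{"method": "step_arm", "body": {
  "steps": [
    [0, 0, -0.002, 0, 0, 0, 1],
    [0, 0, -0.004, 0, 0, 0, 1],
    [0, 0, -0.005, 0, 0, 0, 1],
    [0, 0, -0.005, 0, 0, 0, 1]
  ]
}}

```text
time_s: 11.27
position: [0.5189, -0.1426, 0.2744]
tcp_rot: [[-0.079, 0.997, 0.0], [0.997, 0.079, -0.0], [-0.0, 0.0, -1.0]]
force: [-0.5, 0.5, -3.7]
opening: 0.132
grasp_force: 29.9
```

{"method": "step_arm", "body": {
  "steps": [
    [0, 0, -0.002, 0, 0, 0, 1],
    [0, 0, -0.003, 0, 0, 0, 1],
    [0, 0, -0.003, 0, 0, 0, 1],
    [0, 0, -0.003, 0, 0, 0, 1]
  ]
}}

```text
time_s: 11.6
position: [0.5189, -0.1426, 0.2752]
tcp_rot: [[-0.079, 0.997, 0.0], [0.997, 0.079, -0.0], [-0.0, 0.0, -1.0]]
force: [1.2, 0.8, -3.8]
opening: 0.134
grasp_force: 29.9
```

{"method": "step_arm", "body": {
  "steps": [
    [0, 0, -0.002, 0, 0, 0, 1],
    [0, 0, -0.003, 0, 0, 0, 1],
    [0, 0, -0.003, 0, 0, 0, 1],
    [0, 0, -0.003, 0, 0, 0, 1]
  ]
}}

```text
time_s: 11.93
position: [0.5189, -0.1426, 0.2761]
tcp_rot: [[-0.079, 0.997, 0.0], [0.997, 0.079, -0.0], [-0.0, 0.0, -1.0]]
force: [0.8, 0.0, -3.0]
opening: 0.136
grasp_force: 29.9
```

{"method": "step_arm", "body": {
  "steps": [
    [0, 0, -0.002, 0, 0, 0, 1],
    [0, 0, -0.003, 0, 0, 0, 1],
    [0, 0, -0.003, 0, 0, 0, 1],
    [0, 0, -0.003, 0, 0, 0, 1]
  ]
}}

```text
time_s: 12.27
position: [0.5189, -0.1426, 0.277]
tcp_rot: [[-0.079, 0.997, 0.0], [0.997, 0.079, -0.0], [-0.0, 0.0, -1.0]]
force: [0.5, 0.2, -3.5]
opening: 0.135
grasp_force: 29.9
```

```bash
python3 -c "
from h import *
s=read_state();print(s['position'],s['force'],s['moment'])"
```

```text
[ 0.51889091 -0.14264357  0.27700794] [ 0.50949703  0.1983791  -3.53175993] [ 0.05291321 -0.12383462  0.02626355]
```

{"method": "step_arm", "body": {
  "steps": [
    [0, 0, -0.002, 0, 0, 0, 1],
    [0, 0, -0.003, 0, 0, 0, 1],
    [0, 0, -0.003, 0, 0, 0, 1],
    [0, 0, -0.003, 0, 0, 0, 1]
  ]
}}

```text
time_s: 12.6
position: [0.5189, -0.1426, 0.2779]
tcp_rot: [[-0.079, 0.997, 0.0], [0.997, 0.079, -0.0], [-0.0, 0.0, -1.0]]
force: [-0.8, -0.0, -3.3]
opening: 0.138
grasp_force: 29.9
```

{"method": "step_arm", "body": {
  "steps": [
    [0, 0, -0.002, 0, 0, 0, 1],
    [0, 0, -0.003, 0, 0, 0, 1],
    [0, 0, -0.003, 0, 0, 0, 1],
    [0, 0, -0.003, 0, 0, 0, 1]
  ]
}}

```text
time_s: 12.93
position: [0.5189, -0.1426, 0.2788]
tcp_rot: [[-0.079, 0.997, 0.0], [0.997, 0.079, -0.0], [-0.0, 0.0, -1.0]]
force: [0.1, 0.2, -3.8]
opening: 0.137
grasp_force: 29.9
```

{"method": "step_arm", "body": {
  "steps": [
    [0, 0, -0.002, 0, 0, 0, 1],
    [0, 0, -0.003, 0, 0, 0, 1],
    [0, 0, -0.003, 0, 0, 0, 1],
    [0, 0, -0.003, 0, 0, 0, 1]
  ]
}}

```text
time_s: 13.27
position: [0.5188, -0.1425, 0.2795]
tcp_rot: [[-0.079, 0.997, -0.0], [0.997, 0.079, 0.0], [0.0, -0.0, -1.0]]
force: [0.0, 0.0, -4.6]
opening: 0.137
grasp_force: 29.9
```

{"method": "step_arm", "body": {
  "steps": [
    [0, 0, -0.001, 0, 0, 0, 1],
    [0, 0, -0.002, 0, 0, 0, 1],
    [0, 0, -0.002, 0, 0, 0, 1],
    [0, 0, -0.002, 0, 0, 0, 1]
  ]
}}

```text
time_s: 13.6
position: [0.5187, -0.1425, 0.2799]
tcp_rot: [[-0.079, 0.997, -0.001], [0.997, 0.079, 0.0], [0.0, -0.001, -1.0]]
force: [0.7, 0.3, -7.3]
opening: 0.135
grasp_force: 29.9
```

```bash
python3 -c "
from h import *
s=read_state();print(s['position'],s['force'],s['moment'])"
```

```text
[ 0.51873139 -0.14250379  0.27988027] [ 0.68245693  0.30955591 -7.3331202 ] [-0.08643372 -0.20494671 -0.04952539]
```

Contact: about 3.5 N down at TCP z = 0.2794, so the shoulder is touching the pin from below. That puts the channel level at TCP z = 0.2694. I'll go down to it and then creep in.

{"method": "step_arm", "body": {
  "steps": [
    [0, 0, 0.005, 0, 0, 0, 1],
    [0, 0, 0.012, 0, 0, 0, 1],
    [0, 0, 0.02, 0, 0, 0, 1],
    [0, 0, 0.03, 0, 0, 0, 1],
    [0, 0, 0.036, 0, 0, 0, 1],
    [0, 0, 0.036, 0, 0, 0, 1],
    [0, 0, 0.036, 0, 0, 0, 1]
  ]
}}

```text
time_s: 14.18
position: [0.5188, -0.1426, 0.2694]
tcp_rot: [[-0.079, 0.997, -0.0], [0.997, 0.079, 0.0], [0.0, -0.0, -1.0]]
force: [-0.3, -0.3, -4.0]
opening: 0.135
grasp_force: 29.9
```

{"method": "step_arm", "body": {
  "steps": [
    [0.003, 0, 0, 0, 0, 0, 1],
    [0.006, 0, 0, 0, 0, 0, 1],
    [0.009, 0, 0, 0, 0, 0, 1],
    [0.012, 0, 0, 0, 0, 0, 1],
    [0.015, 0, 0, 0, 0, 0, 1],
    [0.017, 0, 0, 0, 0, 0, 1],
    [0.017, 0, 0, 0, 0, 0, 1]
  ]
}}

```text
time_s: 14.77
position: [0.5184, -0.1373, 0.2695]
tcp_rot: [[-0.079, 0.997, -0.0], [0.997, 0.079, 0.0], [0.0, -0.0, -1.0]]
force: [0.3, 0.1, -2.8]
opening: 0.13
grasp_force: 29.9
```

{"method": "step_arm", "body": {
  "steps": [
    [0.002, 0, 0, 0, 0, 0, 1],
    [0.004, 0, 0, 0, 0, 0, 1],
    [0.006, 0, 0, 0, 0, 0, 1],
    [0.006, 0, 0, 0, 0, 0, 1]
  ]
}}

```text
time_s: 15.1
position: [0.5183, -0.1356, 0.2694]
tcp_rot: [[-0.079, 0.997, -0.0], [0.997, 0.079, 0.0], [0.0, -0.0, -1.0]]
force: [0.2, -0.4, -3.5]
opening: 0.131
grasp_force: 29.9
```

{"method": "step_arm", "body": {
  "steps": [
    [0.002, 0, 0, 0, 0, 0, 1],
    [0.004, 0, 0, 0, 0, 0, 1],
    [0.006, 0, 0, 0, 0, 0, 1],
    [0.006, 0, 0, 0, 0, 0, 1]
  ]
}}

```text
time_s: 15.43
position: [0.5181, -0.1338, 0.2694]
tcp_rot: [[-0.079, 0.997, -0.0], [0.997, 0.079, 0.0], [0.0, -0.0, -1.0]]
force: [0.0, 0.1, -3.4]
opening: 0.135
grasp_force: 29.9
```

{"method": "step_arm", "body": {
  "steps": [
    [0.002, 0, 0, 0, 0, 0, 1],
    [0.004, 0, 0, 0, 0, 0, 1],
    [0.006, 0, 0, 0, 0, 0, 1],
    [0.006, 0, 0, 0, 0, 0, 1]
  ]
}}

```text
time_s: 15.77
position: [0.518, -0.132, 0.2695]
tcp_rot: [[-0.079, 0.997, -0.0], [0.997, 0.079, 0.0], [0.0, -0.0, -1.0]]
force: [-0.5, -0.3, -3.3]
opening: 0.141
grasp_force: 29.9
```

{"method": "step_arm", "body": {
  "steps": [
    [0.002, 0, 0, 0, 0, 0, 1],
    [0.004, 0, 0, 0, 0, 0, 1],
    [0.006, 0, 0, 0, 0, 0, 1],
    [0.006, 0, 0, 0, 0, 0, 1]
  ]
}}

```text
time_s: 16.1
position: [0.5178, -0.1302, 0.2695]
tcp_rot: [[-0.079, 0.997, -0.0], [0.997, 0.079, 0.0], [0.0, -0.0, -1.0]]
force: [-0.3, -0.2, -3.8]
opening: 0.135
grasp_force: 29.9
```

{"method": "step_arm", "body": {
  "steps": [
    [0.003, 0, 0, 0, 0, 0, 1],
    [0.008, 0, 0, 0, 0, 0, 1],
    [0.013, 0, 0, 0, 0, 0, 1],
    [0.018, 0, 0, 0, 0, 0, 1],
    [0.023, 0, 0, 0, 0, 0, 1],
    [0.027, 0, 0, 0, 0, 0, 1],
    [0.027, 0, 0, 0, 0, 0, 1]
  ]
}}

```text
time_s: 16.68
position: [0.5172, -0.1219, 0.2695]
tcp_rot: [[-0.079, 0.997, -0.0], [0.997, 0.079, 0.0], [0.0, -0.0, -1.0]]
force: [0.6, -0.6, -3.1]
opening: 0.132
grasp_force: 29.9
```

{"method": "step_arm", "body": {
  "steps": [
    [0.003, 0, 0, 0, 0, 0, 1],
    [0.006, 0, 0, 0, 0, 0, 1],
    [0.009, 0, 0, 0, 0, 0, 1],
    [0.012, 0, 0, 0, 0, 0, 1],
    [0.014, 0, 0, 0, 0, 0, 1],
    [0.014, 0, 0, 0, 0, 0, 1]
  ]
}}

```text
time_s: 17.18
position: [0.5169, -0.118, 0.2695]
tcp_rot: [[-0.079, 0.997, -0.0], [0.997, 0.079, 0.0], [0.0, -0.0, -1.0]]
force: [0.1, 0.6, -3.6]
opening: 0.132
grasp_force: 29.9
```

{"method": "step_arm", "body": {
  "steps": [
    [0.002, 0, 0, 0, 0, 0, 1],
    [0.004, 0, 0, 0, 0, 0, 1],
    [0.005, 0, 0, 0, 0, 0, 1],
    [0.005, 0, 0, 0, 0, 0, 1]
  ]
}}

```text
time_s: 17.52
position: [0.5168, -0.1166, 0.2695]
tcp_rot: [[-0.079, 0.997, -0.0], [0.997, 0.079, 0.0], [0.0, -0.0, -1.0]]
force: [-0.6, -0.3, -4.2]
opening: 0.131
grasp_force: 29.9
```

{"method": "step_arm", "body": {
  "steps": [
    [0.001, 0, 0, 0, 0, 0, 1],
    [0.003, 0, 0, 0, 0, 0, 1],
    [0.003, 0, 0, 0, 0, 0, 1],
    [0.003, 0, 0, 0, 0, 0, 1]
  ]
}}

```text
time_s: 17.85
position: [0.5167, -0.1157, 0.2695]
tcp_rot: [[-0.079, 0.997, -0.0], [0.997, 0.079, 0.0], [0.0, -0.0, -1.0]]
force: [-1.0, 0.6, -3.4]
opening: 0.134
grasp_force: 29.9
```

{"method": "step_arm", "body": {
  "steps": [
    [0.002, 0, 0, 0, 0, 0, 1],
    [0.004, 0, 0, 0, 0, 0, 1],
    [0.005, 0, 0, 0, 0, 0, 1],
    [0.005, 0, 0, 0, 0, 0, 1]
  ]
}}

```text
time_s: 18.18
position: [0.5166, -0.1141, 0.2695]
tcp_rot: [[-0.079, 0.997, -0.0], [0.997, 0.079, 0.0], [0.0, -0.0, -1.0]]
force: [-0.4, 0.1, -3.6]
opening: 0.135
grasp_force: 29.9
```

{"method": "step_arm", "body": {
  "steps": [
    [0.001, 0, 0, 0, 0, 0, 1],
    [0.003, 0, 0, 0, 0, 0, 1],
    [0.003, 0, 0, 0, 0, 0, 1],
    [0.003, 0, 0, 0, 0, 0, 1]
  ]
}}

```text
time_s: 18.52
position: [0.5165, -0.1133, 0.2695]
tcp_rot: [[-0.079, 0.997, -0.0], [0.997, 0.079, 0.0], [0.0, -0.0, -1.0]]
force: [-0.0, -0.6, -3.0]
opening: 0.135
grasp_force: 29.9
```

{"method": "step_arm", "body": {
  "steps": [
    [0.001, 0, 0, 0, 0, 0, 1],
    [0.003, 0, 0, 0, 0, 0, 1],
    [0.003, 0, 0, 0, 0, 0, 1],
    [0.003, 0, 0, 0, 0, 0, 1]
  ]
}}

```text
time_s: 18.85
position: [0.5165, -0.1124, 0.2695]
tcp_rot: [[-0.079, 0.997, 0.0], [0.997, 0.079, 0.0], [0.0, 0.0, -1.0]]
force: [-0.8, -0.1, -4.4]
opening: 0.137
grasp_force: 29.9
```

{"method": "step_arm", "body": {
  "steps": [
    [0.001, 0, 0, 0, 0, 0, 1],
    [0.003, 0, 0, 0, 0, 0, 1],
    [0.003, 0, 0, 0, 0, 0, 1],
    [0.003, 0, 0, 0, 0, 0, 1]
  ]
}}

```text
time_s: 19.18
position: [0.5164, -0.1115, 0.2695]
tcp_rot: [[-0.079, 0.997, -0.0], [0.997, 0.079, 0.0], [0.0, -0.0, -1.0]]
force: [0.7, -0.4, -3.6]
opening: 0.135
grasp_force: 29.9
```

{"method": "step_arm", "body": {
  "steps": [
    [0.001, 0, 0, 0, 0, 0, 1],
    [0.003, 0, 0, 0, 0, 0, 1],
    [0.003, 0, 0, 0, 0, 0, 1],
    [0.003, 0, 0, 0, 0, 0, 1]
  ]
}}

```text
time_s: 19.52
position: [0.5163, -0.1106, 0.2695]
tcp_rot: [[-0.079, 0.997, 0.0], [0.997, 0.079, 0.0], [0.0, 0.0, -1.0]]
force: [-1.0, 0.1, -3.8]
opening: 0.137
grasp_force: 29.9
```

{"method": "step_arm", "body": {
  "steps": [
    [0.001, 0, 0, 0, 0, 0, 1],
    [0.003, 0, 0, 0, 0, 0, 1],
    [0.003, 0, 0, 0, 0, 0, 1],
    [0.003, 0, 0, 0, 0, 0, 1]
  ]
}}

```text
time_s: 19.85
position: [0.5162, -0.1097, 0.2695]
tcp_rot: [[-0.079, 0.997, -0.0], [0.997, 0.079, 0.0], [0.0, -0.0, -1.0]]
force: [-0.3, 0.5, -4.3]
opening: 0.138
grasp_force: 29.9
```

{"method": "step_arm", "body": {
  "steps": [
    [0.001, 0, 0, 0, 0, 0, 1],
    [0.003, 0, 0, 0, 0, 0, 1],
    [0.003, 0, 0, 0, 0, 0, 1],
    [0.003, 0, 0, 0, 0, 0, 1]
  ]
}}

```text
time_s: 20.18
position: [0.5162, -0.1088, 0.2695]
tcp_rot: [[-0.079, 0.997, -0.0], [0.997, 0.079, 0.0], [0.0, -0.0, -1.0]]
force: [0.5, 0.2, -3.0]
opening: 0.133
grasp_force: 29.9
```

{"method": "step_arm", "body": {
  "steps": [
    [0.001, 0, 0, 0, 0, 0, 1],
    [0.003, 0, 0, 0, 0, 0, 1],
    [0.003, 0, 0, 0, 0, 0, 1],
    [0.003, 0, 0, 0, 0, 0, 1]
  ]
}}

```text
time_s: 20.52
position: [0.5161, -0.1079, 0.2695]
tcp_rot: [[-0.079, 0.997, 0.0], [0.997, 0.079, -0.0], [-0.0, 0.0, -1.0]]
force: [-0.3, -0.3, -3.9]
opening: 0.136
grasp_force: 29.9
```

{"method": "step_arm", "body": {
  "steps": [
    [0.001, 0, 0, 0, 0, 0, 1],
    [0.003, 0, 0, 0, 0, 0, 1],
    [0.003, 0, 0, 0, 0, 0, 1],
    [0.003, 0, 0, 0, 0, 0, 1]
  ]
}}

```text
time_s: 20.85
position: [0.516, -0.107, 0.2695]
tcp_rot: [[-0.079, 0.997, -0.0], [0.997, 0.079, 0.0], [0.0, -0.0, -1.0]]
force: [0.5, -0.1, -2.5]
opening: 0.135
grasp_force: 29.9
```

```bash
python3 -c "
from h import *
s=read_state();print(s['position'],s['force'],s['moment'])
c=capture('wrist');C=cam(c,s);im=c['image'];p=proj(C,[.5161,-.1103,.2037]);print(p)
for dx in(-20,-14,14,20): 
  u=int(p[0])+dx;v=int(p[1]);print(u,v-14,im[v-14:v+14,u].mean(1).astype(int))
"
```

```text
[ 0.5160334  -0.10700151  0.26948423] [ 0.49733588 -0.10134771 -2.45276814] [ 0.01130272 -0.07415209 -0.0030463 ]
[278.03013107 236.39014719]
258 222 [212 211 212 211 213 215 179 121 131 109  73  79  88 101 105 102  85  46
  11   1   0   3   6   8   0   1   0   3]
264 222 [140 172 187 149 133 148 157 147 136 102  73  77  89 100 111 100  93  85
  74  50  13   2   2   3   2  11   3  10]
292 222 [ 98 136 138  92  70  72  80  83  85  83  80  96 110 123 139 132 121 124
 128  90  21  11   8   6   8   7  15   2]
298 222 [209 210 209 211 209 212 175 113 106  78  78  97 107 125 135 130 105  57
   9   4   1   4   4   7   1   3   4   2]
```

{"method": "step_arm", "body": {
  "steps": [
    [0.001, 0, 0, 0, 0, 0, 1],
    [0.003, 0, 0, 0, 0, 0, 1],
    [0.003, 0, 0, 0, 0, 0, 1],
    [0.003, 0, 0, 0, 0, 0, 1]
  ]
}}

```text
time_s: 21.23
position: [0.5159, -0.1061, 0.2695]
tcp_rot: [[-0.079, 0.997, -0.0], [0.997, 0.079, 0.0], [0.0, -0.0, -1.0]]
force: [-0.4, 0.0, -3.7]
opening: 0.133
grasp_force: 29.9
```

{"method": "step_arm", "body": {
  "steps": [
    [0.001, 0, 0, 0, 0, 0, 1],
    [0.003, 0, 0, 0, 0, 0, 1],
    [0.003, 0, 0, 0, 0, 0, 1],
    [0.003, 0, 0, 0, 0, 0, 1]
  ]
}}

```text
time_s: 21.57
position: [0.5159, -0.1052, 0.2695]
tcp_rot: [[-0.079, 0.997, -0.0], [0.997, 0.079, 0.0], [0.0, -0.0, -1.0]]
force: [-0.1, -0.4, -3.5]
opening: 0.133
grasp_force: 29.9
```

{"method": "step_arm", "body": {
  "steps": [
    [0.001, 0, 0, 0, 0, 0, 1],
    [0.003, 0, 0, 0, 0, 0, 1],
    [0.003, 0, 0, 0, 0, 0, 1],
    [0.003, 0, 0, 0, 0, 0, 1]
  ]
}}

```text
time_s: 21.9
position: [0.5159, -0.1047, 0.2695]
tcp_rot: [[-0.079, 0.997, 0.0], [0.997, 0.079, -0.001], [-0.001, 0.0, -1.0]]
force: [0.6, -0.3, -3.2]
opening: 0.138
grasp_force: 29.9
```

{"method": "step_arm", "body": {
  "steps": [
    [0.001, 0, 0, 0, 0, 0, 1],
    [0.002, 0, 0, 0, 0, 0, 1],
    [0.002, 0, 0, 0, 0, 0, 1],
    [0.002, 0, 0, 0, 0, 0, 1]
  ]
}}

```text
time_s: 22.23
position: [0.5159, -0.1043, 0.2695]
tcp_rot: [[-0.079, 0.997, 0.0], [0.997, 0.079, -0.001], [-0.001, 0.0, -1.0]]
force: [0.0, -2.7, -4.9]
opening: 0.136
grasp_force: 29.9
```

```bash
python3 -c "
from h import *
s=read_state();print(s['position'],s['force'],s['moment'],s['tcp_rot'])"
```

```text
[ 0.51585819 -0.10426566  0.26951638] [ 0.01659088 -2.68390375 -4.85517864] [-0.73564388 -0.05903601 -0.00190742] [[-7.93026151e-02  9.96850575e-01  1.65300910e-04]
 [ 9.96849924e-01  7.93027526e-02 -1.14091678e-03]
 [-1.15043237e-03  7.43025153e-05 -9.99999335e-01]]
```

The channel's inner wall touches the pin at TCP y ≈ -0.105, with about 2.7 N of side force. I'll back off 1 mm to centre the upright leg on the pin, then start letting the rack down.

{"method": "step_arm", "body": {
  "steps": [
    [-0.004, 0, 0, 0, 0, 0, 1],
    [-0.0077, 0, 0, 0, 0, 0, 1],
    [-0.0077, 0, 0, 0, 0, 0, 1],
    [-0.0077, 0, 0, 0, 0, 0, 1]
  ]
}}

```text
time_s: 22.57
position: [0.5158, -0.1055, 0.2694]
tcp_rot: [[-0.079, 0.997, -0.0], [0.997, 0.079, 0.001], [0.001, -0.0, -1.0]]
force: [-0.8, 0.4, -3.3]
opening: 0.136
grasp_force: 29.9
```

{"method": "step_arm", "body": {
  "steps": [
    [0, 0, 0.002, 0, 0, 0, 1],
    [0, 0, 0.004, 0, 0, 0, 1],
    [0, 0, 0.006, 0, 0, 0, 1],
    [0, 0, 0.007, 0, 0, 0, 1],
    [0, 0, 0.007, 0, 0, 0, 1],
    [0, 0, 0.007, 0, 0, 0, 1]
  ]
}}

```text
time_s: 23.07
position: [0.5159, -0.106, 0.2673]
tcp_rot: [[-0.079, 0.997, -0.0], [0.997, 0.079, 0.0], [0.0, -0.0, -1.0]]
force: [-0.5, -0.0, -3.7]
opening: 0.132
grasp_force: 29.9
```

{"method": "step_arm", "body": {
  "steps": [
    [0, 0, 0.001, 0, 0, 0, 1],
    [0, 0, 0.003, 0, 0, 0, 1],
    [0, 0, 0.003, 0, 0, 0, 1],
    [0, 0, 0.003, 0, 0, 0, 1]
  ]
}}

```text
time_s: 23.4
position: [0.5159, -0.106, 0.2664]
tcp_rot: [[-0.079, 0.997, -0.0], [0.997, 0.079, 0.0], [0.0, -0.0, -1.0]]
force: [0.6, 0.1, -4.7]
opening: 0.135
grasp_force: 29.9
```

{"method": "step_arm", "body": {
  "steps": [
    [0, 0, 0.002, 0, 0, 0, 1],
    [0, 0, 0.005, 0, 0, 0, 1],
    [0, 0, 0.008, 0, 0, 0, 1],
    [0, 0, 0.011, 0, 0, 0, 1],
    [0, 0, 0.013, 0, 0, 0, 1],
    [0, 0, 0.013, 0, 0, 0, 1]
  ]
}}

```text
time_s: 23.9
position: [0.5158, -0.106, 0.2624]
tcp_rot: [[-0.079, 0.997, -0.0], [0.997, 0.079, 0.0], [0.0, -0.0, -1.0]]
force: [0.2, 0.6, -3.3]
opening: 0.137
grasp_force: 29.9
```

{"method": "step_arm", "body": {
  "steps": [
    [0, 0, 0.002, 0, 0, 0, 1],
    [0, 0, 0.005, 0, 0, 0, 1],
    [0, 0, 0.008, 0, 0, 0, 1],
    [0, 0, 0.011, 0, 0, 0, 1],
    [0, 0, 0.013, 0, 0, 0, 1],
    [0, 0, 0.013, 0, 0, 0, 1]
  ]
}}

```text
time_s: 24.4
position: [0.5158, -0.106, 0.2585]
tcp_rot: [[-0.079, 0.997, -0.0], [0.997, 0.079, 0.0], [0.0, -0.0, -1.0]]
force: [0.2, -0.3, -4.1]
opening: 0.135
grasp_force: 29.9
```

{"method": "step_arm", "body": {
  "steps": [
    [0, 0, 0.002, 0, 0, 0, 1],
    [0, 0, 0.005, 0, 0, 0, 1],
    [0, 0, 0.007, 0, 0, 0, 1],
    [0, 0, 0.007, 0, 0, 0, 1],
    [0, 0, 0.007, 0, 0, 0, 1]
  ]
}}

```text
time_s: 24.82
position: [0.5159, -0.106, 0.2565]
tcp_rot: [[-0.079, 0.997, -0.0], [0.997, 0.079, 0.0], [0.0, -0.0, -1.0]]
force: [-0.9, -0.6, -3.0]
opening: 0.138
grasp_force: 29.9
```

Seating is expected at about z = 0.2534, so I'll go the last millimetres lightly.

{"method": "step_arm", "body": {
  "steps": [
    [0, 0, 0.002, 0, 0, 0, 1],
    [0, 0, 0.005, 0, 0, 0, 1],
    [0, 0, 0.007, 0, 0, 0, 1],
    [0, 0, 0.007, 0, 0, 0, 1],
    [0, 0, 0.007, 0, 0, 0, 1]
  ]
}}

```text
time_s: 25.23
position: [0.5159, -0.106, 0.2544]
tcp_rot: [[-0.079, 0.997, -0.0], [0.997, 0.079, 0.0], [0.0, -0.0, -1.0]]
force: [-0.0, 0.2, -3.8]
opening: 0.133
grasp_force: 29.9
```

{"method": "step_arm", "body": {
  "steps": [
    [0, 0, 0.001, 0, 0, 0, 1],
    [0, 0, 0.002, 0, 0, 0, 1],
    [0, 0, 0.002, 0, 0, 0, 1],
    [0, 0, 0.002, 0, 0, 0, 1]
  ]
}}

```text
time_s: 25.57
position: [0.516, -0.106, 0.2539]
tcp_rot: [[-0.079, 0.997, -0.0], [0.997, 0.079, 0.0], [0.0, -0.0, -1.0]]
force: [1.2, 0.4, -3.8]
opening: 0.138
grasp_force: 29.9
```

{"method": "step_arm", "body": {
  "steps": [
    [0, 0, 0.001, 0, 0, 0, 1],
    [0, 0, 0.002, 0, 0, 0, 1],
    [0, 0, 0.002, 0, 0, 0, 1],
    [0, 0, 0.002, 0, 0, 0, 1]
  ]
}}

```text
time_s: 25.9
position: [0.516, -0.1061, 0.2533]
tcp_rot: [[-0.079, 0.997, 0.0], [0.997, 0.079, -0.0], [-0.0, 0.0, -1.0]]
force: [0.3, 0.1, -3.6]
opening: 0.133
grasp_force: 29.9
```

{"method": "step_arm", "body": {
  "steps": [
    [0, 0, 0.001, 0, 0, 0, 1],
    [0, 0, 0.002, 0, 0, 0, 1],
    [0, 0, 0.002, 0, 0, 0, 1],
    [0, 0, 0.002, 0, 0, 0, 1]
  ]
}}

```text
time_s: 26.23
position: [0.516, -0.1061, 0.253]
tcp_rot: [[-0.079, 0.997, 0.0], [0.997, 0.079, -0.0], [-0.0, 0.0, -1.0]]
force: [-1.4, -0.8, 0.7]
opening: 0.133
grasp_force: 29.9
```

{"method": "step_arm", "body": {
  "steps": [
    [0, 0, 0.001, 0, 0, 0, 1],
    [0, 0, 0.0015, 0, 0, 0, 1],
    [0, 0, 0.0015, 0, 0, 0, 1],
    [0, 0, 0.0015, 0, 0, 0, 1]
  ]
}}

```text
time_s: 26.57
position: [0.5161, -0.1061, 0.2527]
tcp_rot: [[-0.079, 0.997, 0.0], [0.997, 0.079, -0.0], [-0.0, 0.0, -1.0]]
force: [-1.5, -0.1, 3.0]
opening: 0.133
grasp_force: 29.9
```

Seated: the z force went from -3.6 N to +3.0 N. I'll ease back until the grip carries nothing and then let go.

{"method": "step_arm", "body": {
  "steps": [
    [0, 0, -0.0015, 0, 0, 0, 1],
    [0, 0, -0.0015, 0, 0, 0, 1],
    [0, 0, -0.0015, 0, 0, 0, 1]
  ]
}}

```text
time_s: 26.82
position: [0.5161, -0.1061, 0.2528]
tcp_rot: [[-0.079, 0.997, 0.0], [0.997, 0.079, -0.0], [-0.0, 0.0, -1.0]]
force: [-1.6, 0.2, 3.1]
opening: 0.135
grasp_force: 29.9
```

{"method": "step_arm", "body": {
  "steps": [
    [0, 0, 0, 0, 0, 0, 0.6],
    [0, 0, 0, 0, 0, 0, 0.6],
    [0, 0, 0, 0, 0, 0, 0.6],
    [0, 0, 0, 0, 0, 0, 0.6],
    [0, 0, 0, 0, 0, 0, 0.6]
  ]
}}

```text
time_s: 27.23
position: [0.516, -0.1061, 0.2526]
tcp_rot: [[-0.079, 0.997, 0.0], [0.997, 0.079, 0.0], [0.0, 0.0, -1.0]]
force: [-0.3, 0.2, 0.4]
opening: 0.199
grasp_force: 0.0
```

{"method": "step_arm", "body": {
  "steps": [
    [0, 0, 0, 0, 0, 0, 0],
    [0, 0, 0, 0, 0, 0, 0],
    [0, 0, 0, 0, 0, 0, 0],
    [0, 0, 0, 0, 0, 0, 0],
    [0, 0, 0, 0, 0, 0, 0],
    [0, 0, 0, 0, 0, 0, 0]
  ]
}}

```text
time_s: 27.73
position: [0.5159, -0.106, 0.2527]
tcp_rot: [[-0.079, 0.997, -0.0], [0.997, 0.079, 0.0], [0.0, -0.0, -1.0]]
force: [-0.0, -0.8, 0.5]
opening: 0.482
grasp_force: 0.0
```

{"method": "step_arm", "body": {
  "steps": [
    [0, 0, -0.02, 0, 0, 0, 0],
    [0, 0, -0.05, 0, 0, 0, 0],
    [0, 0, -0.1, 0, 0, 0, 0],
    [0, 0, -0.17, 0, 0, 0, 0],
    [0, 0, -0.25, 0, 0, 0, 0],
    [0, 0, -0.32, 0, 0, 0, 0],
    [0, 0, -0.38, 0, 0, 0, 0],
    [0, 0, -0.4, 0, 0, 0, 0]
  ]
}}

```text
time_s: 28.4
position: [0.5173, -0.1066, 0.3768]
tcp_rot: [[-0.079, 0.997, 0.007], [0.997, 0.079, -0.003], [-0.003, 0.007, -1.0]]
force: [0.2, -0.3, -0.4]
opening: 0.497
grasp_force: 0.0
```

{"method": "step_arm", "body": {
  "steps": [
    [0, 0, 0, 0, 0, 0, 0],
    [0, 0, 0, 0, 0, 0, 0],
    [0, 0, 0, 0, 0, 0, 0],
    [0, 0, 0, 0, 0, 0, 0]
  ]
}}

```text
time_s: 28.73
position: [0.5153, -0.1058, 0.3713]
tcp_rot: [[-0.079, 0.997, -0.003], [0.997, 0.079, 0.001], [0.001, -0.003, -1.0]]
force: [0.1, 0.4, -0.8]
opening: 0.499
grasp_force: 0.0
```

```bash
python3 - <<'E'
from h import *
s=read_state();c=capture("wrist");C=cam(c,s);im=c["image"];print(s["time_s"],s["position"],s["force"],s["opening"])
# expected grip centre top (seated): pin + 40+18 mm
y=np.array([-.0785,.997,0]);g=np.array([.516,-.1103,.262])
a,b=proj(C,g+.024*y),proj(C,g-.024*y);print('exp grip ends',a,b)
u0,v0=int(a[0])-16,int(a[1])-12
m=(im[v0:int(b[1])+10,u0:u0+32].max(2)<40)
for r in range(0,m.shape[0],4): q=np.flatnonzero(m[r]); print(v0+r,(u0+q.min(),u0+q.max(),len(q)) if len(q) else None)
E
```

```text
28.7333 [ 0.51527381 -0.10577918  0.37127244] [ 0.08275964  0.39437879 -0.77249701] 0.4994813332036041
exp grip ends [279.1515321  193.65308248] [279.00368664 245.41233762]
181 None
185 None
189 (np.int64(275), np.int64(284), 10)
193 (np.int64(274), np.int64(285), 12)
197 (np.int64(273), np.int64(286), 14)
201 (np.int64(274), np.int64(286), 13)
205 (np.int64(274), np.int64(285), 12)
209 (np.int64(274), np.int64(285), 12)
213 (np.int64(274), np.int64(285), 12)
217 (np.int64(274), np.int64(285), 12)
221 (np.int64(274), np.int64(285), 12)
225 (np.int64(274), np.int64(285), 12)
229 (np.int64(274), np.int64(285), 12)
233 (np.int64(274), np.int64(285), 12)
237 (np.int64(274), np.int64(285), 12)
241 (np.int64(275), np.int64(284), 10)
245 None
249 None
253 None
```

The grip is where the seated rack should be: columns 274–285, rows 188–243, straight. One more check that it is at rest, then I'll hand in.

{"method": "step_arm", "body": {
  "steps": [
    [0, 0, 0, 0, 0, 0, 0],
    [0, 0, 0, 0, 0, 0, 0],
    [0, 0, 0, 0, 0, 0, 0],
    [0, 0, 0, 0, 0, 0, 0],
    [0, 0, 0, 0, 0, 0, 0],
    [0, 0, 0, 0, 0, 0, 0],
    [0, 0, 0, 0, 0, 0, 0],
    [0, 0, 0, 0, 0, 0, 0]
  ]
}}

```text
time_s: 29.45
position: [0.516, -0.1061, 0.3727]
tcp_rot: [[-0.079, 0.997, 0.0], [0.997, 0.079, -0.0], [-0.0, 0.0, -1.0]]
force: [0.8, -0.3, -0.1]
opening: 0.498
grasp_force: 0.0
```

```bash
python3 - <<'E'
from h import *
im=capture("wrist")["image"];m=im[180:255,262:296].max(2)<40
p=np.argwhere(m);print(p.min(0)+[180,262],p.max(0)+[180,262],len(p))
print(hand_in())
E
```

```text
[186 272] [241 285] 669
the job is handed in; nothing more can be done
None
```

The slotted rack hangs on the headed pin, seated at the top of its slot and at rest; the gripper has let go and is clear, the highest contact force I read was about 7 N, and I handed the job in at about 29.5 s.

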